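Weigh and scan the paint jars at the packing corner

ROBOT

A 6-joint arm with a two-finger parallel gripper is mounted at the origin on the work surface. World frame = base frame: x ahead of the robot, y to its left, z up, the work surface at z = 0. Lengths are in m, angles in rad, forces in N, time in s.
With the tool pointing down it reaches from about 0.35 to 0.775 m from the base axis. Payload 5.5 kg.
Tool frame: the origin (TCP) lies midway between the tips of the shut fingers; the grasp point (between the pads) lies 19 mm behind it; z points along the fingers, y is the line along which they close (so a half turn about z gives the same grasp; the last joint's range is limited). The gripper opens to 85 mm and grips with 20 to 120 N. Pads are 22 mm wide; open, the fingers measure 114 mm over their backs; the gripper's body (76 mm by 85 mm) begins 54 mm behind the grasp point. The pads swing forward as they close: fully open they stand 13 mm farther back than shut.
Start: joints at [-1.357, 0.313, 0.046, 1.304, 0, 1.431], TCP at [0.199, -0.539, 0.231] pointing down, gripper open.
Joint ranges: [-2.76, 2.76], [-0.86, 1.69], [-1.03, 1.26], [-2.2, 2.34], [-1.47, 1.5], [-3.14, 3.14]. Speed limits (rad/s): [2.57, 2.57, 3.14, 3.14, 3.14, 3.14].

INTERFACE

Orientations are given as a unit quaternion [w, x, y, z].
In Python, from workcell import env gives the robot as it stands.
- The arm moves only by the tool move_arm, never from a script. Its argument "targets" is a list of rows, each a list of 3 entries, a list of its own where there are three numbers: the shift along the tool's x, y, z in mm, then the turn, a rotation vector about the tool's x, y, z in units of 10 degrees (1.0 is 10 degrees), then the closure, from -1 (fully open) to 1 (shut). In form: [[[dx, dy, dz], [ax, ay, az], gripper], ...]. A call has 1 to 5 rows; each row is the pose to reach, as a shift and turn from the pose commanded when the call began, along the tool's axes at that moment; what a row does not reach only later rows make up. A row lasts 1/8 s, in which the tool goes at most 62.5 mm and 10.7 degrees, less where a joint would pass 70% of its speed; a pose out of reach is approached as far as the arm can. A call with a gripper value outside its range is refused whole. The fingers move at their own pace and stop on an object; "squeeze" is the grip in N (left out, the last holds). Time passes only in rows, so rows that repeat a pose let the fingers close. It gives the time, the measured TCP pose, the force, the opening and the grip force at its end, in the units of the state.
- env.get_state(): the state, without advancing time (a new reading comes with each control period).
- env.read_camera(name): name is "scene" or "top"; returns a dict with "pixels" (480x640x3 uint8, red, green, blue), "fovy" (degrees; the focal length in pixels is half the picture's height over the tangent of half this angle, whatever the lens; pixels are square), "cx", "cy" (the principal point, pixels), "extrinsics" (4x4, takes a point from world to camera coordinates). Camera axes: x right, y up, looking along -z (the intrinsics and any distortion apply to the point x, -y, -z); pixel columns grow to the right and rows downward; lengths in m; the calibration is good to about 2 mm. A picture is of the moment at which its call begins. There is no depth.
- env.hand_in(): hands the job in; it is judged then, once.
Trained networks look in a picture, given as the dict that the camera call returned (one of the last four; its "shot" number tells which), for a name from the list of things; names that differ only in an ending like _2 or _b are one class to them, and where a whole thing is asked for, a point or a joint stands for the part that bears it (a point fixed in the world has none). Each returns a list of dicts, best first, with "confidence" (0 to 1); they miss things now and then, are a little off and sometimes report something else, mostly with a low value. They report only what shows in the picture. A call takes as long as a camera call. They do not tell look-alikes from the thing itself.
- env.spot_in(thing, picture): "centre" ([x, y, z] in m, in world coordinates, good to about 4 mm: the middle of the surface that is visible of it).
- env.regions_of(thing, picture): "mask" (480x640 bool, what is visible of it).
- env.landmark_of(thing, picture): "centre" ([x, y, z] in m, in world coordinates, good to about 4 mm: a listed point, or the origin of a listed thing).
The state is a dict: "clock": time; "joint_pos": joint angles; "qvel": joint speeds; "tau": joint torques, N m; "tcp_pos": TCP position; "orientation": TCP orientation; "wrist_force": force on the tool from outside, world axes, zero at the start; "ft_torque": the same for the moment, N m; "finger_gap": finger opening in m; "grip_force": force on a finger pad.
Only numpy, scipy, OpenCV 4.12 (cv2) and the standard library are available. Lean on these libraries where they do the work, as an engineer would, in place of code of your own. Each camera call takes 0.05 s, during which the arm holds its last target. There are 200 camera calls.

TASK

The blue paint jar on the scale was put down the wrong way round: turn it until its barcode squarely faces the scanner's window, standing in the middle of the pan, and let go for a second so that it is weighed and read; then pack it upright in the carton's empty cell. Next take the orange jar out of the delivery tray and leave it standing in the middle of the pan with its barcode squarely facing the window. One jar on the scale at a time, set down gently, and do not touch the scanner or shift anything else.

Things in the scene. Friction and masses are not known exactly. Their poses are not given: they have to be found in the camera images.
- jar_blue: The paint jar that stands on the scale: blue body and blue lid, straight cylinder of 62 mm diameter, 125 mm high, about 0.34 kg; lid (rigid with the jar) in the top 34 mm, a good place to grip. A white paper seal 16 mm wide runs from the middle of the lid over its rim and down the side to the white barcode label, 25 mm wide. The barcode is on the jar's own +x side; origin at the centre of the underside, z up along the jar.
- jar_orange: The paint jar in the delivery tray with orange body and orange lid; same size, mass, seal and barcode as the blue one: 62 mm diameter, 125 mm high, barcode on its own +x side, origin at the centre of the underside, z up along the jar.
- scale: Postal scale: grey base 170 x 170 mm with a square steel pan, 160 x 160 mm, its flat top 45 mm above the table; black display strip on its -x side, from 82 to 128 mm from the middle and 30 mm high. Origin on the table below the middle of the pan. Fixed.
- scanner: Hands-free barcode scanner beyond the scale: round foot of 92 mm diameter, black head 58 mm deep, 78 mm wide, 162 mm high; its window is on its own -x side and looks to the scale. Origin at the centre of its foot, on the table. Must not be touched.
- window (a point): Middle of the scanner's window, on the front of its head, 110 mm above the table.
- carton: Cardboard shipping carton, 190 x 190 mm outside, walls 75 mm high and 5 mm thick, floor 5 mm thick, open on top, with a cross of dividers that makes 2 x 2 cells of about 88 mm, their centres 46 mm from the middle in the carton's x and y. Three cells are taken, one is empty. Origin at the centre of its underside. Fixed.
- cell: Middle of the floor of the carton's one empty cell, 5 mm above the table.
- tray: Low cardboard delivery tray, 220 x 220 mm outside, rim 25 mm high, floor 5 mm thick; the orange jar, two other jars and a varnish bottle stand in it at about 100 mm spacing. Origin at the centre of its underside. Fixed.
- jar_green: Paint jar like the orange one but with a green lid; leave it standing. Origin at the centre of its underside, z up.
- jar_black: Paint jar like the orange one but purple with a black lid; leave it standing. Origin at the centre of its underside, z up.
- varnish: Tall round varnish bottle, 48 mm diameter, 155 mm high, white cap; leave it standing. Origin at the centre of its underside, z up.
- packed_red: Paint jar with a red lid, 62 mm diameter, 125 mm high, already packed in the carton; leave it. Origin at the centre of its underside, z up.
- packed_grey: Paint jar with a grey lid, 62 mm diameter, 125 mm high, already packed in the carton; leave it. Origin at the centre of its underside, z up.
- packed_pot: Low yellow pot, 62 mm diameter, 70 mm high, already packed in the carton; leave it. Origin at the centre of its underside, z up.
- mug: White mug, 76 mm diameter, 92 mm high, its ear 30 mm out at its +y side; leave it standing. Origin at the centre of its underside, z up.
- tape: Black desk tape dispenser, 150 x 56 mm, 91 mm high, long along its own x; leave it. Origin at the centre of its underside, z up.
There are look-alikes about, which are no part of the job. Of the things like the jar_orange, leave any that is pink; of the rest the smaller one is meant.

How it is judged:
On the way, in this order (a step that is already met when the one before it is completed fails the run):
1. the blue jar stands let go in the middle of the pan with its barcode facing the scanner's window (horizontal distance between jar_blue and scale below 0.045 m and height (world z) of jar_blue between 0.04 and 0.049 m and angle between jar_blue's own z axis and vertical below 0.06 rad and x of window in the frame of jar_blue above 0.07 m and y of window in the frame of jar_blue between -0.042 and 0.042 m and contact force between the fingers and jar_blue below 0.05 N and linear speed of jar_blue below 0.01 m/s and angular speed of jar_blue below 0.1 rad/s), for 0.5 s.
2. the blue jar stands upright, let go, in the carton's empty cell (horizontal distance between jar_blue and cell below 0.03 m and height (world z) of jar_blue below 0.012 m and angle between jar_blue's own z axis and vertical below 0.08 rad and contact force between the fingers and jar_blue below 0.05 N and linear speed of jar_blue below 0.01 m/s and angular speed of jar_blue below 0.1 rad/s), for 0.2 s.
At the end, for the whole second after the job is handed in: The orange jar stands upright, let go and still, within 45 mm of the pan's middle, its barcode pointing at the window (window under 42 mm off the line from the jar's axis through its barcode, about 17 degrees); the blue jar stands upright, let go and still in the cell that was empty (all of step 2 and horizontal distance between jar_orange and scale below 0.045 m and height (world z) of jar_orange between 0.04 and 0.049 m and angle between jar_orange's own z axis and vertical below 0.06 rad and x of window in the frame of jar_orange above 0.07 m and y of window in the frame of jar_orange between -0.042 and 0.042 m and contact force between the fingers and jar_orange below 0.05 N and linear speed of jar_orange below 0.01 m/s and angular speed of jar_orange below 0.1 rad/s); the robot touches nothing.
It fails at once if a jar or other thing that was to be left alone is shifted by more than 30 mm or tipped (distance of any of jar_green, jar_black, varnish, packed_red, packed_grey, packed_pot, mug, tape from where it was at the start of the episode above 0.03 m or angle between any of jar_green, jar_black, varnish, packed_red, packed_grey, packed_pot, mug, tape's own z axis and vertical above 0.4 rad).
It fails at once if the blue or the orange jar is tipped by more than 30 degrees (angle between any of jar_blue, jar_orange's own z axis and vertical above 0.52 rad).
It fails at once if the scanner is touched (more than 3 N) (contact force between anything else and scanner above 3 N).
It fails at once if both jars stand on the scale together (contact force between each of jar_blue, jar_orange and scale above 0.5 N).
It fails at once if the blue or the orange jar is let fall (faster than 0.35 m/s with no finger on it) or banged down on the scale or in the carton (more than 200 N) ((linear speed of jar_blue above 0.35 m/s and contact force between the fingers and jar_blue below 0.05 N) or (linear speed of jar_orange above 0.35 m/s and contact force between the fingers and jar_orange below 0.05 N) or contact force between any of jar_blue, jar_orange and scale above 200 N or contact force between jar_blue and carton above 200 N).
It also fails if it takes over 64 s, if anything falls off the work surface, if the arm or the gripper's body presses on something with over 40 N, if the wrist force passes 120 N, or if a joint passes its speed limit or range.

## Working session

There is one attempt and no reset: what is moved stays moved. The work goes in short steps, Python scripts to look and compute and a tool call to move; the robot and the scene stay as the last step left them, time stands still between calls to the robot, and variables do not carry over. Pictures are saved under pics/ and viewed, at most 10 in all, crops included, and the job is handed in when it is done.

Besides the shell and the picture viewer there is one more tool, called as name(argument=value, ...), one argument or row to a line, values as JSON. move_arm: Moves the arm, as the interface text tells. Its arguments: {"type":"object","properties":{"targets":{"type":"array","items":{"type":"array"}},"squeeze":{"type":"number"}},"required":["targets"]}

```bash
mkdir -p pics; ls; cat > h.py <<'E'
import numpy as np, cv2
from workcell import env
def save(p,n): cv2.imwrite('pics/'+n,cv2.cvtColor(p['pixels'],cv2.COLOR_RGB2BGR))
def proj(p,X):
    E=np.array(p['extrinsics']);c=E[:3,:3]@np.array(X)+E[:3,3]
    f=240/np.tan(np.radians(p['fovy'])/2)
    return p['cx']+f*c[0]/-c[2], p['cy']-f*c[1]/-c[2]
def ray(p,u,v,z):
    E=np.array(p['extrinsics']);f=240/np.tan(np.radians(p['fovy'])/2)
    d=E[:3,:3].T@np.array([(u-p['cx'])/f,-(v-p['cy'])/f,-1]);o=-E[:3,:3].T@E[:3,3]
    return o+d*(z-o[2])/d[2]
E
python3 - <<'E'
from h import *
np.set_printoptions(precision=3,suppress=True)
ps={n:env.read_camera(n) for n in('scene','top')}
for n,p in ps.items():
    save(p,n+'0.png'); print(n,{k:(v if k!='extrinsics' else np.round(v,3).tolist()) for k,v in p.items() if k!='pixels'})
    for t in ['jar_blue','jar_orange','scale','scanner','window','carton','cell','tray','mug','tape','varnish','jar_green','jar_black']:
        r=env.landmark_of(t,p)
        print(t,[(np.round(x['centre'],3).tolist(),round(x['confidence'],2),np.round(proj(p,x['centre'])).tolist()) for x in r])
E
```

```text
pics
scene {'fovy': 46.70588265341526, 'cx': 318.74788635955485, 'cy': 241.71583965278074, 'extrinsics': [[-0.641, 0.767, -0.013, 0.374], [-0.589, -0.481, 0.65, 0.297], [0.492, 0.424, 0.76, -1.617], [0.0, 0.0, 0.0, 1.0]], 'shot': 1}
jar_blue [([0.633, 0.01, 0.046], 0.96, [308.0, 264.0]), ([0.389, -0.012, -0.002], 0.44, [364.0, 214.0])]
jar_orange [([0.692, 0.385, 0.001], 0.94, [432.0, 389.0]), ([0.454, 0.272, 0.008], 0.8, [446.0, 284.0]), ([0.392, 0.122, -0.003], 0.71, [406.0, 239.0])]
scale [([0.646, 0.034, -0.001], 0.87, [313.0, 285.0])]
scanner [([0.81, 0.085, -0.001], 0.9, [281.0, 346.0]), ([0.555, 0.278, 0.006], 0.33, [424.0, 315.0])]
window [([0.785, 0.078, 0.107], 0.62, [283.0, 308.0])]
carton [([0.543, -0.3, -0.001], 0.66, [242.0, 196.0])]
cell []
tray [([0.506, 0.33, -0.0], 0.75, [456.0, 314.0])]
mug [([0.389, -0.016, 0.0], 0.77, [362.0, 212.0])]
tape [([0.771, 0.246, 0.003], 0.84, [352.0, 376.0])]
varnish [([0.557, 0.279, 0.005], 0.85, [424.0, 316.0]), ([0.506, 0.328, 0.003], 0.65, [455.0, 313.0])]
jar_green [([0.544, 0.387, 0.008], 0.59, [470.0, 338.0])]
jar_black [([0.45,
[... 525 characters left out ...]
[0.644, 0.032, -0.005], 0.55, [311.0, 237.0])]
scale [([0.646, 0.033, -0.002], 0.84, [311.0, 236.0])]
scanner [([0.811, 0.088, -0.001], 0.58, [292.0, 169.0])]
window [([0.784, 0.079, 0.109], 0.78, [293.0, 163.0])]
carton [([0.54, -0.304, 0.002], 0.62, [453.0, 287.0])]
cell []
tray [([0.503, 0.327, -0.002], 0.73, [180.0, 289.0]), ([0.485, -0.343, 0.006], 0.43, [471.0, 312.0])]
mug [([0.39, -0.012, 0.002], 0.81, [324.0, 347.0])]
tape [([0.775, 0.245, -0.003], 0.91, [227.0, 180.0])]
varnish [([0.56, 0.28, 0.003], 0.88, [203.0, 266.0])]
jar_green [([0.54, 0.388, 0.006], 0.95, [155.0, 272.0]), ([0.506, 0.326, 0.004], 0.35, [180.0, 288.0])]
jar_black [([0.445, 0.367, 0.006], 0.66, [159.0, 314.0])]
```

View pics/scene0.png

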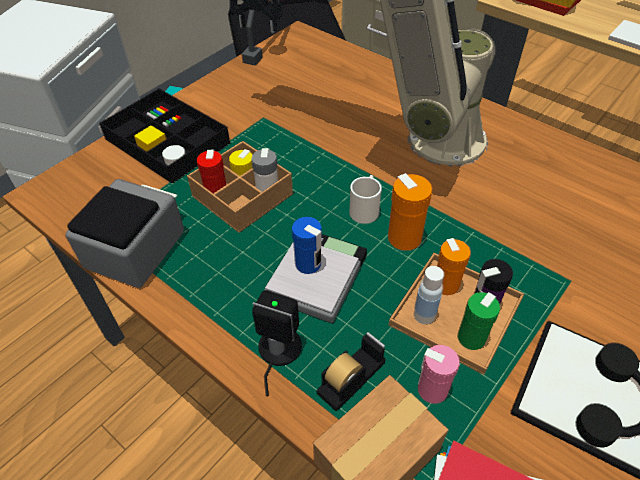

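View pics/top0.png

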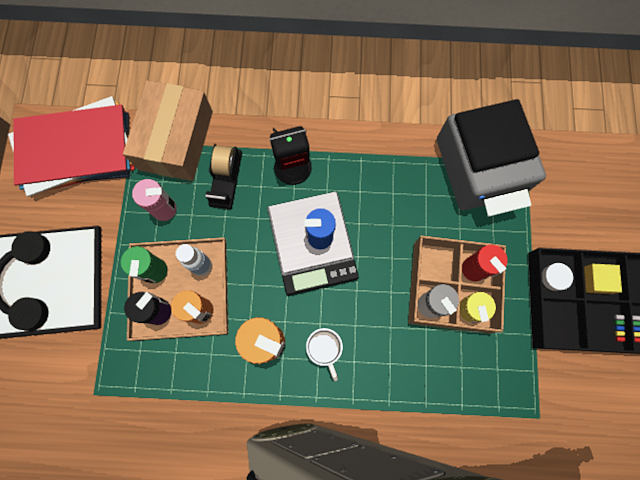

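Orange candidates in the scene view are the small orange jar in the tray (454,265), the larger orange jar outside it (409,210), and the pink jar (437,375). I choose the tray jar, since pink is excluded and it is the smaller of the other two. The empty cell is the carton's +x,+y one, at (437,262) in the top view. Next I measure the seals and take one close crop.

```bash
cat >> h.py <<'E'
def seal(p,c,ztop):
    # white pixels on lid top -> line direction; c = approx axis xy
    hsv=cv2.cvtColor(p['pixels'],cv2.COLOR_RGB2HSV)
    u0,v0=map(int,proj(p,[c[0],c[1],ztop])); P=[];L=[]
    for v in range(v0-45,v0+46):
        for u in range(u0-45,u0+46):
            X=ray(p,u,v,ztop)[:2]
            if np.hypot(*(X-c))<.030:
                (P if hsv[v,u,1]<70 and hsv[v,u,2]>150 else L).append(X)
    P=np.array(P); m=P.mean(0); w,V=np.linalg.eigh(np.cov(P.T)); d=V[:,1]; d=d*np.sign(d@(m-c))
    return m,np.degrees(np.arctan2(d[1],d[0])),np.degrees(np.arctan2(*(m-c)[::-1])),len(P),d
E
python3 - <<'E'
from h import *
np.set_printoptions(precision=3,suppress=True)
p=env.read_camera('top'); q=env.read_camera('scene')
s=env.get_state(); print({k:np.round(s[k],3).tolist() for k in ['tcp_pos','orientation','finger_gap','wrist_force']})
for n,c,z in [('jar_blue',[.632,.011],.17),('jar_orange',[.455,.2715],.13)]:
    for P in(p,q):
        r=seal(P,np.array(c),z); m,a,b,k,d=r
        print(n,'seal mean',m,'line dir',a,'from c',b,k,'axis est', m-d*.0155)
for P in(p,q):
  for t in('carton','tray'):
    r=env.regions_of(t,P)
    if r:
        m=r[0]['mask'].astype(np.uint8); cs,_=cv2.findContours(m,0,2); c=max(cs,key=cv2.contourArea)
        rr=cv2.minAreaRect(c); B=cv2.boxPoints(rr)
        print(t,rr[2],[ray(P,*b,.075 if t=='carton' else .025)[:2].round(3).tolist() for b in B])
    print(t,[(np.round(x['centre'],3).tolist(),round(x['confidence'],2)) for x in env.landmark_of(t,P)][:1])
a=p['pixels'][185:265,270:370];b=p['pixels'][270:350,150:250];c=p['pixels'][225:335,400:520]
im=np.hstack([cv2.resize(x,(w,320),interpolation=2) for x,w in((a,280),(b,280))]+[cv2.resize(p['pixels'][228:340,405:485],(228,320),interpolation=2)])
cv2.imwrite('pics/crop1.png',im[:,:,::-1])
print(ray(p,437,262,.03))
E
```

```text
{'tcp_pos': [0.199, -0.539, 0.231], 'orientation': [0.0, 0.984, 0.176, 0.0], 'finger_gap': 0.085, 'wrist_force': [-0.824, 0.033, 0.072]}
jar_blue seal mean [0.633 0.025] line dir 92.98375665013019 from c 86.10296487237899 120 axis est [0.634 0.01 ]
jar_blue seal mean [0.63  0.023] line dir 94.40382358485616 from c 99.26001242816247 97 axis est [0.631 0.008]
jar_orange seal mean [0.448 0.262] line dir -126.05564872121774 from c -126.67820776677442 139 axis est [0.457 0.275]
jar_orange seal mean [0.446 0.261] line dir -123.36313493692425 from c -129.83835432697006 76 axis est [0.454 0.274]
carton 5.19442892074585 [[0.443, -0.184], [0.644, -0.2], [0.635, -0.412], [0.436, -0.387]]
carton [([0.538, -0.302, 0.003], 0.58)]
tray 88.31531524658203 [[0.607, 0.462], [0.627, 0.228], [0.401, 0.2], [0.383, 0.423]]
tray [([0.505, 0.327, -0.0], 0.77)]
carton 54.462318420410156 [[0.647, -0.403], [0.368, -0.407], [0.477, -0.147], [0.721, -0.165]]
carton [([0.539, -0.303, -0.001], 0.58)]
tray 26.56505012512207 [[0.642, 0.235], [0.398, 0.179], [0.382, 0.423], [0.611, 0.451]]
tray [([0.501, 0.327, 0.001], 0.95)]
[ 0.592 -0.259  0.03 ]
```

View pics/crop1.png

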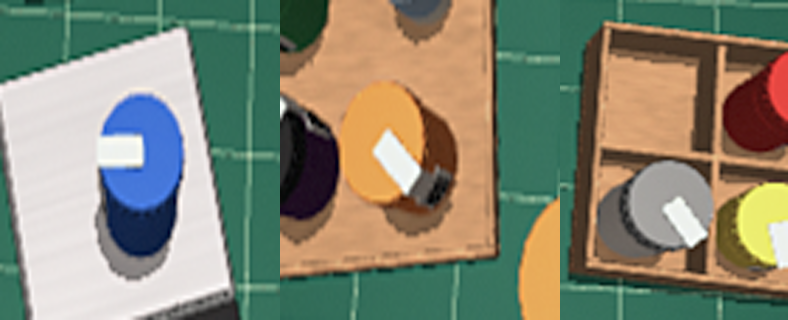

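The crop confirms the blue seal points to about +93° (left in the picture). The orange tray jar's seal points to about −125° (lower right). Blue must turn by about −75° to face the window at 18°.

```bash
cat > go.py <<'E'
import sys
from h import *
s=env.get_state(); q=s['orientation']; t=s['tcp_pos']
from scipy.spatial.transform import Rotation as R
M=R.from_quat([*q[1:],q[0]]).as_matrix()
al=np.degrees(np.arctan2(M[1,0],M[0,0]))
print('t',round(s['clock'],2),'tcp',np.round(t,4),'alpha',round(al,1),'tilt',round(np.degrees(np.arccos(-M[2,2])),2),'j6',np.round(np.degrees(s['joint_pos'][5])),'gap',round(s['finger_gap'],4),'grip',np.round(s['grip_force'],1),'F',np.round(s['wrist_force'],1))
a=[float(x) for x in sys.argv[1:]]
if a:
    d=M.T@(np.array(a[:3])-t)*1000
    print('shift',np.round(d,0),'az',round(-((a[3]-al+180)%360-180)/10,2))
E
python3 go.py .632 .0095 .25 93.5
```

```text
t 1.9 tcp [ 0.1992 -0.5394  0.2313] alpha 20.3 tilt 0.01 j6 82.0 gap 0.0854 grip 0.0 F [ 0.1 -0.7 -0.3]
shift [ 596. -365.  -19.] az -7.32
```

move_arm(
  targets=[
    [[596, -365, -20], [0, 0, -7.3], -1],
    [[596, -365, -20], [0, 0, -7.3], -1],
    [[596, -365, -20], [0, 0, -7.3], -1],
    [[596, -365, -20], [0, 0, -7.3], -1],
    [[596, -365, -20], [0, 0, -7.3], -1],
  ],
  squeeze=40,
)

```text
clock: 2.52
tcp_pos: [0.3936, -0.2925, 0.2406]
orientation: [0.001, 0.797, 0.604, 0.0]
wrist_force: [-0.2, -0.8, -0.3]
finger_gap: 0.0852
grip_force: 0.0
```

```bash
python3 go.py .632 .0095 .25 93.5
```

```text
t 2.52 tcp [ 0.3936 -0.2925  0.2406] alpha 74.3 tilt 0.06 j6 60.0 gap 0.0852 grip 0.0 F [-0.2 -0.8 -0.3]
shift [355. 148.  -9.] az -1.92
```

move_arm(
  targets=[
    [[350, 148, -9], [0, 0, -1.9], -1],
    [[350, 148, -9], [0, 0, -1.9], -1],
    [[350, 148, -9], [0, 0, -1.9], -1],
    [[350, 148, -9], [0, 0, -1.9], -1],
    [[350, 148, -9], [0, 0, -1.9], -1],
  ],
)

```text
clock: 3.15
tcp_pos: [0.5901, -0.0493, 0.2479]
orientation: [0.0, 0.688, 0.725, 0.0]
wrist_force: [1.0, -0.8, 0.7]
finger_gap: 0.0854
grip_force: 0.0
```

```bash
python3 go.py .632 .0095 .20 93.5
```

```text
t 3.15 tcp [ 0.5901 -0.0493  0.2479] alpha 93.0 tilt 0.05 j6 74.0 gap 0.0854 grip 0.0 F [ 1.  -0.8  0.7]
shift [57. 45. 48.] az -0.05
```

move_arm(
  targets=[
    [[50, 40, 20], [0, 0, 0], -1],
    [[56, 45, 46], [0, 0, 0], -1],
    [[56, 45, 46], [0, 0, 0], -1],
  ],
)

```text
clock: 3.52
tcp_pos: [0.6297, 0.0086, 0.1988]
orientation: [-0.002, 0.688, 0.726, -0.002]
wrist_force: [-0.8, -1.1, -0.8]
finger_gap: 0.0855
grip_force: 0.0
```

```bash
python3 go.py .632 .0095 .13 93.5
```

```text
t 3.52 tcp [0.6297 0.0086 0.1988] alpha 93.1 tilt 0.3 j6 80.0 gap 0.0855 grip 0.0 F [-0.8 -1.1 -0.8]
shift [ 1.  3. 69.] az -0.04
```

Down over the lid (2 rows), then close gently.

move_arm(
  targets=[
    [[1, 2, 35], [0, 0, 0], -1],
    [[1, 2, 69], [0, 0, 0], -1],
    [[1, 2, 69], [0, 0, 0], -1],
    [[1, 2, 69], [0, 0, 0], 1],
    [[1, 2, 69], [0, 0, 0], 1],
  ],
  squeeze=40,
)

```text
clock: 4.15
tcp_pos: [0.6338, 0.0076, 0.1354]
orientation: [0.001, 0.689, 0.725, 0.001]
wrist_force: [-2.5, -2.0, 5.0]
finger_gap: 0.061
grip_force: 43.4
```

move_arm(
  targets=[
    [[0, 0, 0], [0, 0, 0], 1],
    [[0, 0, 0], [0, 0, 0], 1],
    [[0, 0, 0], [0, 0, 0], 1],
  ],
)

```text
clock: 4.53
tcp_pos: [0.6338, 0.0077, 0.1354]
orientation: [0.002, 0.689, 0.725, 0.001]
wrist_force: [-1.9, -0.6, 6.3]
finger_gap: 0.0608
grip_force: 43.5
```

```bash
python3 go.py .645 .033 .150 18
```

```text
t 4.53 tcp [0.6338 0.0077 0.1354] alpha 93.0 tilt 0.22 j6 81.0 gap 0.0608 grip 43.5 F [-1.9 -0.6  6.3]
shift [ 25.  13. -15.] az 7.5
```

move_arm(
  targets=[
    [[0, 0, -20], [0, 0, 0], 1],
    [[8, 4, -20], [0, 0, 1], 1],
    [[16, 8, -20], [0, 0, 2], 1],
    [[25, 13, -20], [0, 0, 3], 1],
    [[25, 13, -20], [0, 0, 4], 1],
  ],
)

```text
clock: 5.15
tcp_pos: [0.6448, 0.0346, 0.1528]
orientation: [-0.0, 0.896, 0.444, 0.0]
wrist_force: [-1.4, 0.6, -4.3]
finger_gap: 0.0612
grip_force: 45.2
```

```bash
python3 go.py .645 .033 .150 18
```

```text
t 5.15 tcp [0.6448 0.0346 0.1528] alpha 52.7 tilt 0.01 j6 123.0 gap 0.0612 grip 45.2 F [-1.4  0.6 -4.3]
shift [-1.  1.  3.] az 3.47
```

move_arm(
  targets=[
    [[0, 0, 0], [0, 0, 1], 1],
    [[0, 0, 0], [0, 0, 2], 1],
    [[0, 0, 0], [0, 0, 3], 1],
    [[0, 0, 0], [0, 0, 3.5], 1],
    [[0, 0, 0], [0, 0, 3.5], 1],
  ],
)

```text
clock: 5.78
tcp_pos: [0.6445, 0.0339, 0.1527]
orientation: [0.0, 0.988, 0.157, -0.0]
wrist_force: [-0.5, -0.1, -4.3]
finger_gap: 0.0608
grip_force: 45.2
```

```bash
python3 go.py .645 .033 .1354 18; python3 - <<'E'
from h import *
for n in('top','scene'):
    p=env.read_camera(n); r=env.landmark_of('jar_blue',p)[0]; print(n,np.round(r['centre'],3),r['confidence'])
    c=np.array([.6448,.0346]); print(seal(p,c,.187)[:4])
    im=p['pixels']; u,v=map(int,proj(p,[.645,.034,.12])); cv2.imwrite(f'pics/b_{n}.png',cv2.resize(im[v-60:v+60,u-60:u+60],None,fx=4,fy=4)[:,:,::-1])
E
```

```text
t 5.78 tcp [0.6445 0.0339 0.1527] alpha 18.0 tilt 0.01 j6 158.0 gap 0.0608 grip 45.2 F [-0.5 -0.1 -4.3]
shift [ 0.  1. 17.] az 0.0Traceback (most recent call last):
  File "<stdin>", line 3, in <module>
IndexError: list index out of range
```

move_arm(
  targets=[
    [[0, 0, 6], [0, 0, 0], 1],
    [[0, 0, 12], [0, 0, 0], 1],
    [[0, 0, 16], [0, 0, 0], 1],
    [[0, 0, 18], [0, 0, 0], 1],
    [[0, 0, 18], [0, 0, 0], 1],
  ],
)

```text
clock: 6.5
tcp_pos: [0.6446, 0.0341, 0.1355]
orientation: [0.0, 0.988, 0.156, 0.0]
wrist_force: [-3.0, 1.2, 2.5]
finger_gap: 0.061
grip_force: 45.6
```

```bash
python3 go.py
```

```text
t 6.5 tcp [0.6446 0.0341 0.1355] alpha 18.0 tilt 0.05 j6 158.0 gap 0.061 grip 45.6 F [-3.   1.2  2.5]
```

Touching the pan. I open, then rise clear.

move_arm(
  targets=[
    [[0, 0, 0], [0, 0, 0], -1],
    [[0, 0, 0], [0, 0, 0], -1],
    [[0, 0, 0], [0, 0, 0], -1],
    [[0, 0, -40], [0, 0, 0], -1],
    [[0, 0, -80], [0, 0, 0], -1],
  ],
)

```text
clock: 7.12
tcp_pos: [0.6442, 0.0339, 0.2149]
orientation: [-0.0, 0.988, 0.156, -0.001]
wrist_force: [1.2, 0.5, -0.1]
finger_gap: 0.0851
grip_force: 0.0
```

```bash
python3 go.py; python3 - <<'E'
from h import *
p=env.read_camera('scene')
for r in env.landmark_of('jar_blue',p): print(np.round(r['centre'],3),r['confidence'])
c=np.array([.6445,.034]); print(seal(p,c,.17)[:4])
u,v=map(int,proj(p,[.66,.04,.12])); cv2.imwrite('pics/b_scene.png',cv2.resize(p['pixels'][v-70:v+70,u-70:u+70],None,fx=4,fy=4)[:,:,::-1])
E
```

```text
t 7.12 tcp [0.6442 0.0339 0.2149] alpha 18.0 tilt 0.08 j6 158.0 gap 0.0851 grip 0.0 F [ 1.2  0.5 -0.1]
[0.648 0.038 0.044] 0.83
[ 0.388 -0.009  0.002] 0.21
(array([0.65958969, 0.03873651]), np.float64(21.655323593863997), np.float64(17.426572471791744), 81)
```

View pics/b_scene.png

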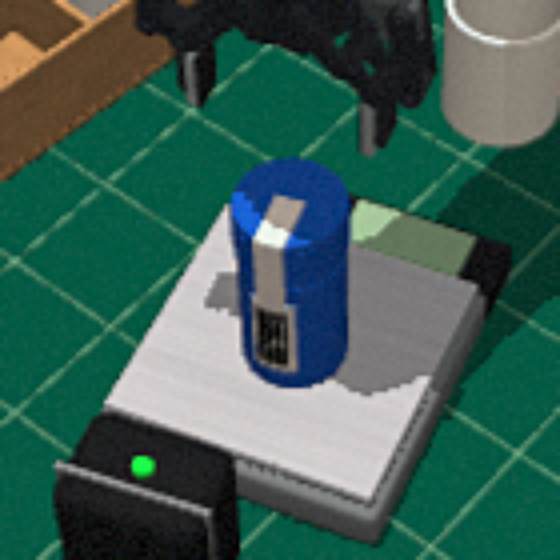

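The crop shows the blue jar upright in mid-pan, its barcode at crop (275,335) facing the scanner at the lower left. The seal measures about 18–21°, as wanted. I wait a second, then regrip.

move_arm(
  targets=[
    [[0, 0, 0], [0, 0, 0], -1],
    [[0, 0, 0], [0, 0, 0], -1],
    [[0, 0, 0], [0, 0, 0], -1],
    [[0, 0, 0], [0, 0, 0], -1],
    [[0, 0, 0], [0, 0, 0], -1],
  ],
)

```text
clock: 7.85
tcp_pos: [0.6444, 0.0339, 0.2143]
orientation: [-0.0, 0.988, 0.156, -0.0]
wrist_force: [0.6, -0.1, 0.7]
finger_gap: 0.0853
grip_force: 0.0
```

move_arm(
  targets=[
    [[0, 0, 0], [0, 0, 0], -1],
    [[0, 0, 40], [0, 0, 0], -1],
    [[0, 0, 80], [0, 0, 0], -1],
    [[0, 0, 80], [0, 0, 0], -1],
    [[0, 0, 80], [0, 0, 0], 1],
  ],
)

```text
clock: 8.48
tcp_pos: [0.6453, 0.0339, 0.1361]
orientation: [0.0, 0.988, 0.156, 0.001]
wrist_force: [0.4, 0.2, 0.9]
finger_gap: 0.0697
grip_force: 0.0
```

move_arm(
  targets=[
    [[0, 0, 0], [0, 0, 0], 1],
    [[0, 0, 0], [0, 0, 0], 1],
    [[0, 0, 0], [0, 0, 0], 1],
    [[0, 0, -40], [0, 0, 0], 1],
    [[0, 0, -100], [0, 0, 0], 1],
  ],
)

```text
clock: 9.1
tcp_pos: [0.6428, 0.0338, 0.233]
orientation: [-0.0, 0.988, 0.156, -0.003]
wrist_force: [1.2, -0.7, -4.1]
finger_gap: 0.0614
grip_force: 45.8
```

```bash
python3 go.py .588 -.259 .28 42
```

```text
t 9.1 tcp [0.6428 0.0338 0.233 ] alpha 18.0 tilt 0.35 j6 158.0 gap 0.0614 grip 45.8 F [ 1.2 -0.7 -4.1]
shift [-143.  262.  -47.] az -2.4
```

move_arm(
  targets=[
    [[-20, 37, -40], [0, 0, -0.5], 1],
    [[-50, 90, -45], [0, 0, -1], 1],
    [[-80, 145, -45], [0, 0, -1.5], 1],
    [[-110, 200, -45], [0, 0, -2], 1],
    [[-130, 238, -45], [0, 0, -2.4], 1],
  ],
)

```text
clock: 9.72
tcp_pos: [0.5932, -0.2354, 0.2793]
orientation: [0.0, 0.934, 0.358, -0.001]
wrist_force: [-0.4, 1.0, -3.6]
finger_gap: 0.0612
grip_force: 45.9
```

```bash
python3 go.py .588 -.259 .20 42;  python3 - <<'E'
from h import *
for n in('top','scene'):
    p=env.read_camera(n)
    for t in('carton','cell'):
      for r in env.landmark_of(t,p): print(n,t,np.round(r['centre'],3),round(r['confidence'],2))
    if n=='top':
        cv2.imwrite('pics/c_top.png',cv2.resize(p['pixels'][210:350,380:540],None,fx=4,fy=4)[:,:,::-1])
E
```

```text
t 9.72 tcp [ 0.5932 -0.2354  0.2793] alpha 42.0 tilt 0.06 j6 109.0 gap 0.0612 grip 45.9 F [-0.4  1.  -3.6]
shift [-20.  14.  79.] az 0.0
top carton [ 0.596 -0.234  0.186] 0.5
scene carton [ 0.541 -0.299  0.002] 0.92
scene carton [0.546 0.391 0.003] 0.34
```

View pics/c_top.png

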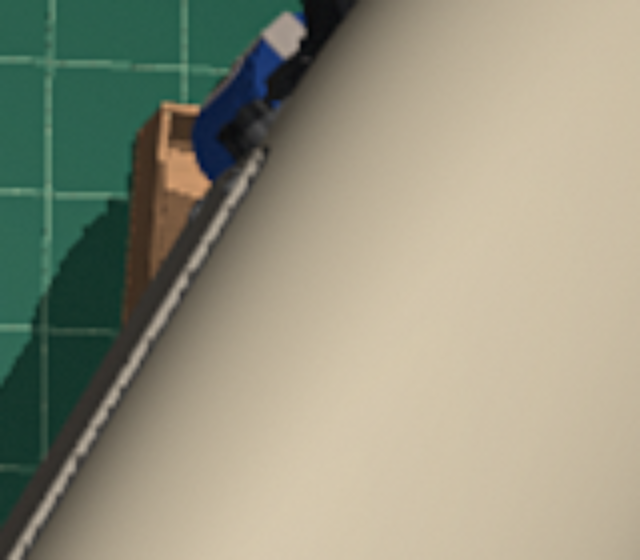

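The arm hides the carton from above: only its left edge shows, near crop (160,110), along with the held blue jar at (230,110). I check the carton corners in the first top picture instead.

```bash
python3 - <<'E'
from h import *
p=env.read_camera('top'); q=env.read_camera('scene')
for y in(-6,-3,0):
    t=np.radians(y);R=np.array([[np.cos(t),-np.sin(t)],[np.sin(t),np.cos(t)]]);c=np.array([.540,-.302])
    print(y,[np.round(proj(p,[*(c+R@v),.075])).tolist() for v in([.095,.095],[-.095,.095],[0.,.095],[.095,0])],'cell',(c+R@[.046,.046]).round(3))
im=cv2.imread('pics/top0.png'); t=np.radians(-3);R=np.array([[np.cos(t),-np.sin(t)],[np.sin(t),np.cos(t)]])
def poly(cx,h,z):
    return np.array([np.multiply(4,np.subtract(proj(p,[*(c+R@(np.array(cx)+np.multiply(h,s))),z]),(400,225))) for s in([1,1],[-1,1],[-1,-1],[1,-1])],np.int32)
o=cv2.resize(im[225:345,400:520],None,fx=4,fy=4)
cv2.polylines(o,[poly([0,0],.095,.075)],True,(255,0,0)); cv2.polylines(o,[poly([.046,.046],.044,.005)],True,(0,255,0)); cv2.imwrite('pics/c_fit.png',o)
E
```

```text
-6 [[423.0, 234.0], [413.0, 320.0], [418.0, 276.0], [466.0, 241.0]] cell [ 0.591 -0.261]
-3 [[420.0, 236.0], [415.0, 322.0], [418.0, 278.0], [463.0, 241.0]] cell [ 0.588 -0.258]
0 [[418.0, 238.0], [418.0, 325.0], [418.0, 281.0], [461.0, 240.0]] cell [ 0.586 -0.256]
```

View pics/c_fit.png

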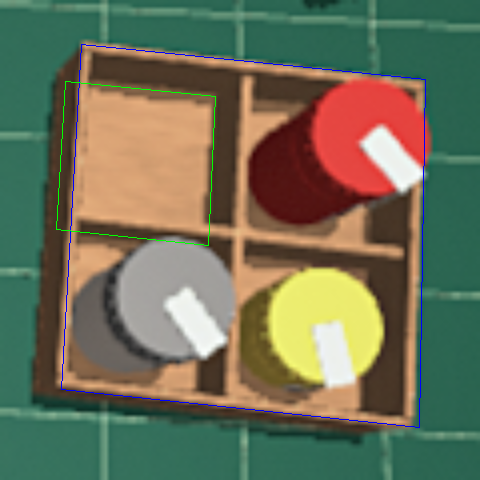

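The rim outline fits the carton within about 2 px, so the cell is at (0.588, −0.258). I move over it and lower the jar.

move_arm(
  targets=[
    [[-18, 13, 20], [0, 0, 0], 1],
    [[-19, 13, 50], [0, 0, 0], 1],
    [[-19, 13, 80], [0, 0, 0], 1],
    [[-19, 13, 80], [0, 0, 0], 1],
  ],
)

```text
clock: 10.62
tcp_pos: [0.5876, -0.2528, 0.197]
orientation: [-0.002, 0.933, 0.359, -0.002]
wrist_force: [-0.2, 0.5, -4.2]
finger_gap: 0.0607
grip_force: 45.9
```

```bash
python3 go.py .588 -.258 .0965 42
```

```text
t 10.62 tcp [ 0.5876 -0.2528  0.197 ] alpha 42.1 tilt 0.33 j6 107.0 gap 0.0607 grip 45.9 F [-0.2  0.5 -4.2]
shift [ -3.   5. 100.] az 0.01
```

move_arm(
  targets=[
    [[-3, 5, 25], [0, 0, 0], 1],
    [[-3, 5, 50], [0, 0, 0], 1],
    [[-3, 5, 70], [0, 0, 0], 1],
    [[-3, 5, 84], [0, 0, 0], 1],
    [[-3, 5, 90], [0, 0, 0], 1],
  ],
)

```text
clock: 11.25
tcp_pos: [0.5905, -0.2603, 0.1099]
orientation: [0.0, 0.933, 0.359, 0.0]
wrist_force: [0.3, -0.4, -4.1]
finger_gap: 0.0611
grip_force: 46.3
```

```bash
python3 go.py .588 -.258 .0955 42
```

```text
t 11.25 tcp [ 0.5905 -0.2603  0.1099] alpha 42.0 tilt 0.02 j6 107.0 gap 0.0611 grip 46.3 F [ 0.3 -0.4 -4.1]
shift [-0. -3. 14.] az 0.0
```

move_arm(
  targets=[
    [[-1, -2, 6], [0, 0, 0], 1],
    [[-1, -2, 11], [0, 0, 0], 1],
    [[-1, -2, 13], [0, 0, 0], 1],
    [[-1, -2, 14], [0, 0, 0], 1],
    [[-1, -2, 14], [0, 0, 0], 1],
  ],
)

```text
clock: 11.88
tcp_pos: [0.5881, -0.2598, 0.0972]
orientation: [0.0, 0.934, 0.358, 0.0]
wrist_force: [-4.2, 3.0, 6.5]
finger_gap: 0.0608
grip_force: 47.1
```

```bash
python3 go.py
```

```text
t 11.88 tcp [ 0.5881 -0.2598  0.0972] alpha 42.0 tilt 0.06 j6 107.0 gap 0.0608 grip 47.1 F [-4.2  3.   6.5]
```

The jar is on the floor. I release and rise.

move_arm(
  targets=[
    [[0, 0, 0], [0, 0, 0], -1],
    [[0, 0, 0], [0, 0, 0], -1],
    [[0, 0, 0], [0, 0, 0], -1],
    [[0, 0, -40], [0, 0, 0], -1],
    [[0, 0, -90], [0, 0, 0], -1],
  ],
)

```text
clock: 12.5
tcp_pos: [0.5872, -0.2595, 0.1851]
orientation: [-0.001, 0.934, 0.358, -0.001]
wrist_force: [0.8, 0.5, 0.3]
finger_gap: 0.0855
grip_force: 0.0
```

```bash
python3 go.py .4555 .273 .25 55; python3 - <<'E'
from h import *
p=env.read_camera('scene')
for r in env.landmark_of('jar_blue',p): print(np.round(r['centre'],3),r['confidence'])
E
```

```text
t 12.5 tcp [ 0.5872 -0.2595  0.1851] alpha 42.0 tilt 0.18 j6 107.0 gap 0.0855 grip 0.0 F [0.8 0.5 0.3]
shift [ 258. -484.  -64.] az -1.3
[ 0.586 -0.258  0.005] 0.63
```

move_arm(
  targets=[
    [[10, -20, -55], [0, 0, -0.3], -1],
    [[258, -484, -100], [0, 0, -1.3], -1],
    [[258, -484, -100], [0, 0, -1.3], -1],
    [[258, -484, -100], [0, 0, -1.3], -1],
    [[258, -484, -100], [0, 0, -1.3], -1],
  ],
)

```text
clock: 13.22
tcp_pos: [0.5218, 0.0052, 0.2618]
orientation: [0.0, 0.887, 0.461, 0.0]
wrist_force: [0.7, -0.1, -0.0]
finger_gap: 0.0853
grip_force: 0.0
```

```bash
python3 go.py .4555 .273 .28 55
```

```text
t 13.22 tcp [0.5218 0.0052 0.2618] alpha 55.0 tilt 0.03 j6 117.0 gap 0.0853 grip 0.0 F [ 0.7 -0.1 -0. ]
shift [ 181. -208.  -18.] az -0.0
```

move_arm(
  targets=[
    [[181, -208, -15], [0, 0, 0], -1],
    [[181, -208, -15], [0, 0, 0], -1],
    [[181, -208, -15], [0, 0, 0], -1],
    [[181, -208, -15], [0, 0, 0], -1],
    [[181, -208, -15], [0, 0, 0], -1],
  ],
)

```text
clock: 13.85
tcp_pos: [0.4547, 0.2741, 0.2767]
orientation: [-0.0, 0.886, 0.463, 0.0]
wrist_force: [0.0, -0.2, -0.4]
finger_gap: 0.0855
grip_force: 0.0
```

```bash
python3 go.py .4555 .273 .18 55; python3 - <<'E'
from h import *
p=env.read_camera('scene')
for r in env.landmark_of('jar_orange',p): print(np.round(r['centre'],3),r['confidence'])
E
```

```text
t 13.85 tcp [0.4547 0.2741 0.2767] alpha 55.2 tilt 0.03 j6 147.0 gap 0.0855 grip 0.0 F [ 0.  -0.2 -0.4]
shift [-1.  1. 97.] az 0.02
[0.693 0.386 0.   ] 0.91
[0.456 0.272 0.001] 0.67
```

move_arm(
  targets=[
    [[0, 0, 55], [0, 0, 0], -1],
    [[0, 0, 105], [0, 0, 0], -1],
    [[0, 0, 150], [0, 0, 0], -1],
    [[0, 0, 183], [0, 0, 0], -1],
    [[0, 0, 183], [0, 0, 0], -1],
  ],
)

```text
clock: 14.58
tcp_pos: [0.4538, 0.2692, 0.0911]
orientation: [-0.0, 0.887, 0.461, -0.003]
wrist_force: [-0.5, -0.9, 0.1]
finger_gap: 0.0857
grip_force: 0.0
```

move_arm(
  targets=[
    [[0, 0, 0], [0, 0, 0], 1],
    [[0, 0, 0], [0, 0, 0], 1],
    [[0, 0, 0], [0, 0, 0], 1],
    [[0, 0, 0], [0, 0, 0], 1],
  ],
)

```text
clock: 15.08
tcp_pos: [0.4572, 0.2716, 0.0959]
orientation: [0.0, 0.887, 0.462, 0.002]
wrist_force: [-1.4, 0.6, 7.1]
finger_gap: 0.0613
grip_force: 44.1
```

```bash
python3 go.py .4555 .273 .25 55
```

```text
t 15.07 tcp [0.4572 0.2716 0.0959] alpha 55.0 tilt 0.21 j6 147.0 gap 0.0613 grip 44.1 F [-1.4  0.6  7.1]
shift [   1.   -2. -154.] az 0.0
```

Gripped. Lift straight up, then turn on the way.

move_arm(
  targets=[
    [[0, 0, -25], [0, 0, 0], 1],
    [[0, 0, -60], [0, 0, 0], 1],
    [[0, 0, -110], [0, 0, 0], 1],
    [[0, 0, -155], [0, 0, -1], 1],
    [[0, 0, -180], [0, 0, -2], 1],
  ],
)

```text
clock: 15.7
tcp_pos: [0.4565, 0.2713, 0.2766]
orientation: [0.001, 0.792, 0.611, 0.002]
wrist_force: [-0.5, -0.5, -4.9]
finger_gap: 0.061
grip_force: 45.7
```

```bash
python3 go.py .645 .034 .27 198
```

```text
t 15.7 tcp [0.4565 0.2713 0.2766] alpha 75.3 tilt 0.19 j6 127.0 gap 0.061 grip 45.7 F [-0.5 -0.5 -4.9]
shift [-182.  242.    7.] az -12.27
```

move_arm(
  targets=[
    [[-25, 33, 0], [0, 0, -1], 1],
    [[-55, 73, 0], [0, 0, -2], 1],
    [[-90, 120, 0], [0, 0, -3], 1],
    [[-125, 166, 0], [0, 0, -4], 1],
    [[-155, 206, 0], [0, 0, -5], 1],
  ],
)

```text
clock: 16.32
tcp_pos: [0.6156, 0.0661, 0.2735]
orientation: [-0.0, 0.46, 0.888, -0.0]
wrist_force: [0.8, 0.4, -3.7]
finger_gap: 0.061
grip_force: 45.6
```

```bash
python3 go.py .645 .034 .25 198
```

```text
t 16.32 tcp [0.6156 0.0661 0.2735] alpha 125.3 tilt 0.03 j6 53.0 gap 0.061 grip 45.6 F [ 0.8  0.4 -3.7]
shift [-43.   5.  23.] az -7.27
```

move_arm(
  targets=[
    [[-20, 2, 0], [0, 0, -1], 1],
    [[-40, 4, 0], [0, 0, -2], 1],
    [[-43, 5, 0], [0, 0, -3], 1],
    [[-43, 5, 0], [0, 0, -4], 1],
    [[-43, 5, 0], [0, 0, -5], 1],
  ],
)

```text
clock: 16.95
tcp_pos: [0.6432, 0.0355, 0.2732]
orientation: [-0.001, 0.041, 0.999, -0.0]
wrist_force: [0.1, -0.0, -3.8]
finger_gap: 0.0611
grip_force: 45.6
```

```bash
python3 go.py .645 .034 .17 198
```

```text
t 16.95 tcp [0.6432 0.0355 0.2732] alpha 175.3 tilt 0.08 j6 1.0 gap 0.0611 grip 45.6 F [ 0.1 -0.  -3.8]
shift [ -2.  -1. 103.] az -2.27
```

move_arm(
  targets=[
    [[-2, -1, 15], [0, 0, -1], 1],
    [[-2, -1, 45], [0, 0, -2], 1],
    [[-2, -1, 80], [0, 0, -2.3], 1],
    [[-2, -1, 105], [0, 0, -2.3], 1],
    [[-2, -1, 120], [0, 0, -2.3], 1],
  ],
)

```text
clock: 17.58
tcp_pos: [0.6442, 0.0345, 0.1518]
orientation: [-0.002, -0.156, 0.988, 0.0]
wrist_force: [0.6, -0.4, -3.9]
finger_gap: 0.0612
grip_force: 45.7
```

```bash
python3 go.py .645 .034 .1355 198
```

```text
t 17.57 tcp [0.6442 0.0345 0.1518] alpha -162.0 tilt 0.18 j6 -22.0 gap 0.0612 grip 45.7 F [ 0.6 -0.4 -3.9]
shift [-1. -1. 16.] az -0.0
```

move_arm(
  targets=[
    [[0, 0, 5], [0, 0, 0], 1],
    [[0, 0, 10], [0, 0, 0], 1],
    [[0, 0, 13], [0, 0, 0], 1],
    [[0, 0, 16], [0, 0, 0], 1],
    [[0, 0, 17], [0, 0, 0], 1],
  ],
)

```text
clock: 18.2
tcp_pos: [0.6454, 0.0345, 0.1371]
orientation: [0.0, -0.156, 0.988, -0.0]
wrist_force: [-0.3, 0.2, -4.1]
finger_gap: 0.0607
grip_force: 45.7
```

```bash
python3 go.py
```

```text
t 18.2 tcp [0.6454 0.0345 0.1371] alpha -162.0 tilt 0.02 j6 -22.0 gap 0.0607 grip 45.7 F [-0.3  0.2 -4.1]
```

Not yet touching; about 2–3 mm to go.

move_arm(
  targets=[
    [[0, 0, 1], [0, 0, 0], 1],
    [[0, 0, 2], [0, 0, 0], 1],
    [[0, 0, 3], [0, 0, 0], 1],
    [[0, 0, 3], [0, 0, 0], 1],
  ],
)

```text
clock: 18.7
tcp_pos: [0.6461, 0.0346, 0.1359]
orientation: [0.001, -0.156, 0.988, -0.0]
wrist_force: [-2.0, 0.4, 5.7]
finger_gap: 0.0609
grip_force: 46.4
```

```bash
python3 go.py
```

```text
t 18.7 tcp [0.6461 0.0346 0.1359] alpha -162.0 tilt 0.16 j6 -22.0 gap 0.0609 grip 46.4 F [-2.   0.4  5.7]
```

move_arm(
  targets=[
    [[0, 0, 0], [0, 0, 0], -1],
    [[0, 0, 0], [0, 0, 0], -1],
    [[0, 0, 0], [0, 0, 0], -1],
    [[0, 0, -40], [0, 0, 0], -1],
    [[0, 0, -90], [0, 0, 0], -1],
  ],
)

```text
clock: 19.32
tcp_pos: [0.6444, 0.0345, 0.2232]
orientation: [-0.002, -0.156, 0.988, 0.0]
wrist_force: [0.3, 1.0, 1.1]
finger_gap: 0.085
grip_force: 0.0
```

move_arm(
  targets=[
    [[40, 0, -20], [0, 0, 0], -1],
    [[80, 0, -30], [0, 0, 0], -1],
    [[110, 0, -30], [0, 0, 0], -1],
    [[110, 0, -30], [0, 0, 0], -1],
    [[110, 0, -30], [0, 0, 0], -1],
  ],
)

```text
clock: 19.95
tcp_pos: [0.5413, 0.0005, 0.2541]
orientation: [0.0, -0.156, 0.988, -0.0]
wrist_force: [0.9, 0.0, 0.0]
finger_gap: 0.0858
grip_force: 0.0
```

```bash
python3 go.py; python3 - <<'E'
from h import *
p=env.read_camera('scene')
for t in('jar_orange','jar_blue'):
  for r in env.landmark_of(t,p): print(t,np.round(r['centre'],3),r['confidence'])
c=np.array([.6455,.0345]); print(seal(p,c,.17)[:4])
cv2.imwrite('pics/end.png',cv2.resize(p['pixels'][130:370,160:400],None,fx=2.5,fy=2.5)[:,:,::-1])
E
```

```text
t 19.95 tcp [5.413e-01 5.000e-04 2.541e-01] alpha -162.0 tilt 0.06 j6 -26.0 gap 0.0858 grip 0.0 F [0.9 0.  0. ]
jar_orange [0.647 0.029 0.047] 0.92
jar_orange [ 0.394  0.119 -0.002] 0.77
jar_orange [0.692 0.383 0.001] 0.74
jar_orange [0.784 0.078 0.11 ] 0.59
jar_blue [ 0.588 -0.259  0.003] 0.94
jar_blue [0.644 0.03  0.048] 0.31
(array([0.65927045, 0.03440631]), np.float64(19.730023354540645), np.float64(-0.3898186038647206), 95)
```

View pics/end.png

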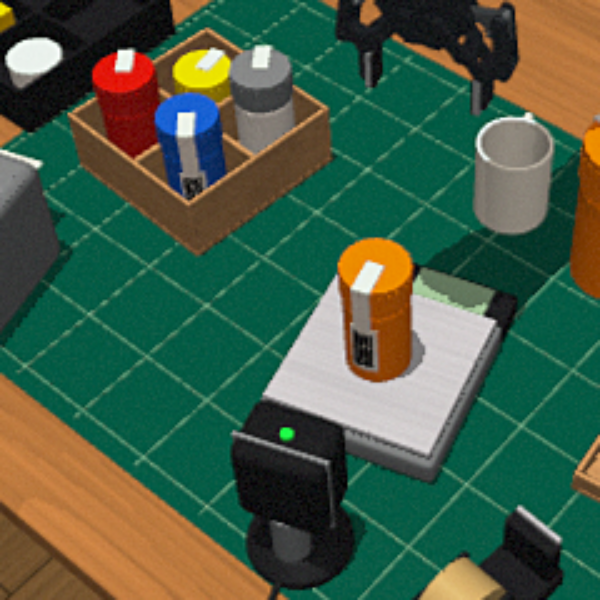

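The picture shows the orange jar upright on the pan with its barcode at (363,348) facing the scanner at (290,470); the seal line measures about 20°. The blue jar stands upright in the carton cell at (190,145), and the gripper is clear of everything.

```bash
python3 -c "
from workcell import env
print(env.hand_in())"
```

```text
the job is handed in; nothing more can be done
None
```

The job is handed in, with no verdict returned: the blue jar was turned to face the scanner's window, let go for about a second, then packed upright in the empty cell, and the orange jar now stands near mid-pan with its barcode toward the window (seal line about 20°, target 18°).

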